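Sort tagged heel blocks and cover the passed ones

ROBOT

A 6-joint arm with a two-finger parallel gripper is mounted at the origin on the work surface. World frame = base frame: x ahead of the robot, y to its left, z up, the work surface at z = 0. Lengths are in m, angles in rad, forces in N, time in s.
With the tool pointing down it reaches from about 0.425 to 0.95 m from the base axis. Payload 14.7 kg.
Tool frame: the origin (TCP) lies between the finger pads; the fingertips stand 25 mm ahead of it and the grasp point (between the pads) lies 6 mm ahead of it (manip.nose_length is the distance from the TCP to the fingertips, in m); z points along the fingers, y is the line along which they close (so a half turn about z gives the same grasp; the last joint's range is limited). The gripper opens to 85 mm and grips with 20 to 120 N. Pads are 22 mm wide; open, the fingers measure 114 mm over their backs; the gripper's body (76 mm by 85 mm) begins 54 mm behind the grasp point. The pads swing forward as they close: fully open they stand 13 mm farther back than shut.
Start: joints at [1.072, 0.48, 1.596, -0, 1.065, -0.047], TCP at [0.284, 0.585, 0.256] pointing down, gripper open.
Joint ranges: [-2.75, 2.75], [-0.82, 2.05], [0.23, 2.67], [-1.56, 4.7], [0.09, 2.69], [-2.92, 2.92]. Speed limits (rad/s): [1.89, 1.89, 2.39, 3.01, 3.01, 3.01].

INTERFACE

Orientations are given as a unit quaternion [w, x, y, z].
In Python, from cell import manip gives the robot as it stands.
- The arm moves only by the tool step_arm, never from a script. Its argument "targets" is a list that holds one entry, the list of rows, each a list of 7 numbers: the shift along the world's x, y, z in mm, then the turn, a rotation vector about the world's x, y, z in rad, then the opening, from 0 (shut) to 1 (fully open). A call has 1 to 20 rows; each row shifts and turns the commanded pose from where the row before left it; what a row does not reach is not made up. A row lasts 1/10 s, in which the tool goes at most 50 mm and 8.59 degrees, less where a joint would pass 70% of its speed; a pose out of reach is approached as far as the arm can. A call with a gripper value outside its range is refused whole. The fingers move at their own pace and stop on an object; "grip_force" is the grip in N (left out, the last holds). Time passes only in rows, so rows that do not move let the fingers close. It gives the time, the measured TCP pose, the force, the opening and the grip force at its end, in the units of the state.
- manip.sense(): the state, without advancing time (a new reading comes with each control period).
- manip.camera(name): name is "scene" or "top" or "wrist"; returns the picture (420x560x3 uint8, red, green, blue); there is no depth.
- manip.calibration(name): a dict with "camera_matrix" (3x3 intrinsics, pixels), "extrinsics" (4x4, takes a point from camera to world coordinates). Camera axes: x right, y up, looking along -z (the intrinsics and any distortion apply to the point x, -y, -z); pixel columns grow to the right and rows downward; lengths in m; the calibration is good to about 2 mm. A picture is of the moment at which its call begins: read the wrist's pose just before it. calibration takes no time and is no camera call; for the wrist camera it gives the pose at the moment of the call.
- manip.job_done(): hands the job in; it is judged then, once.
The state is a dict: "t": time; "joint_positions": joint angles; "qd": joint speeds; "joint_efforts": joint torques, N m; "ee_pos": TCP position; "tcp_rot": TCP orientation; "wrist_force": force on the tool from outside, world axes, zero at the start; "ft_torque": the same for the moment, N m; "gripper_width": opening from 0.0 (shut) to 1.0 (fully open); "gripper_force": force on a finger pad.
Only numpy, scipy, OpenCV 4.12 (cv2) and the standard library are available. Lean on these libraries where they do the work, as an engineer would, in place of code of your own. Each camera call takes 0.05 s, during which the arm holds its last target. There are 200 camera calls.

TASK

Lift the yellow cover off the green tray and stand it on the cork mat. Then sort every tagged heel block: those with a green band into the nests of the green tray, those with a red band into the nests of the red tray, one block to a nest and settled down inside it. When all are sorted, put the cover back squarely over the green tray with its rim down on the plate, and leave the untagged block and everything else on the bench where it is.

Things in the scene. Friction and masses are not known exactly. Their poses are not given: they have to be found in the camera images.
- green_1: small pale wooden heel block with a green band taped right round it (passed; may be absent). 50 mm long along its x (the +x end is rounded in plan like a D), 40 mm wide along y, 40 mm high along z, about 60 g. Origin at its centre, so 20 mm above what it lies on. Starts lying on the bench
- green_2: small pale wooden heel block with a green band taped right round it (passed; may be absent). 50 mm long along its x (the +x end is rounded in plan like a D), 40 mm wide along y, 40 mm high along z, about 60 g. Origin at its centre, so 20 mm above what it lies on. Starts lying on the bench
- green_3: small pale wooden heel block with a green band taped right round it (passed; may be absent). 50 mm long along its x (the +x end is rounded in plan like a D), 40 mm wide along y, 40 mm high along z, about 60 g. Origin at its centre, so 20 mm above what it lies on. Starts lying on the bench
- red_1: small pale wooden heel block with a red band taped right round it (rejected; may be absent). 50 mm long along its x (the +x end is rounded in plan like a D), 40 mm wide along y, 40 mm high along z, about 60 g. Origin at its centre, so 20 mm above what it lies on. Starts lying on the bench
- red_2: small pale wooden heel block with a red band taped right round it (rejected; may be absent). 50 mm long along its x (the +x end is rounded in plan like a D), 40 mm wide along y, 40 mm high along z, about 60 g. Origin at its centre, so 20 mm above what it lies on. Starts lying on the bench
- red_3: small pale wooden heel block with a red band taped right round it (rejected; may be absent). 50 mm long along its x (the +x end is rounded in plan like a D), 40 mm wide along y, 40 mm high along z, about 60 g. Origin at its centre, so 20 mm above what it lies on. Starts lying on the bench
- pass_tray: green plate fixed to the bench, 90 (x) x 222 (y) x 4 mm, with a row along y of three open nests (pass nests) with plywood walls. A nest is 48 (x) x 58 mm (y) inside; walls 4 mm thick, rising 10 mm above the plate (row 56 x 190 mm outside). A block lies with its long side along the row, its long sides then free for the fingers above the walls. Origin at the centre of the plate's underside
- pass_nest0 (a point): centre of the floor of pass nest 0 (the plate's top, 4 mm above the bench), axes as the tray's; neighbouring nests are 62 mm apart along y
- pass_nest1 (a point): centre of the floor of pass nest 1 (the plate's top, 4 mm above the bench), axes as the tray's; neighbouring nests are 62 mm apart along y
- pass_nest2 (a point): centre of the floor of pass nest 2 (the plate's top, 4 mm above the bench), axes as the tray's; neighbouring nests are 62 mm apart along y
- reject_tray: red plate fixed to the bench, 90 (x) x 222 (y) x 4 mm, with a row along y of three open nests (reject nests) with plywood walls. A nest is 48 (x) x 58 mm (y) inside; walls 4 mm thick, rising 10 mm above the plate (row 56 x 190 mm outside). A block lies with its long side along the row, its long sides then free for the fingers above the walls. Origin at the centre of the plate's underside
- reject_nest0 (a point): centre of the floor of reject nest 0 (the plate's top, 4 mm above the bench), axes as the tray's; neighbouring nests are 62 mm apart along y
- reject_nest1 (a point): centre of the floor of reject nest 1 (the plate's top, 4 mm above the bench), axes as the tray's; neighbouring nests are 62 mm apart along y
- reject_nest2 (a point): centre of the floor of reject nest 2 (the plate's top, 4 mm above the bench), axes as the tray's; neighbouring nests are 62 mm apart along y
- cover: loose yellow cover, an upside-down box 72 (x) x 206 (y) x 63 mm high, 3 mm walls, 60 mm deep inside, about 220 g. Starts over the green tray's nests, rim on the plate, long sides along the row, 5 mm play all round. On top, in the middle, a black bar handle along y, 72 mm long, 12 mm thick in x and z, with a post at each end. Origin at the centre of its open rim (underside)
- cover_grip (a point): centre of the cover's handle bar, 90 mm above the rim and 27 mm above the cover's top; axes as the cover's
- mat: cork mat fixed to the bench, 115 mm (x) by 225 mm (y), 3 mm thick; the cover is laid here. Origin at the centre of its underside
- plain_block: heel block of the same wood and size as the tagged ones, but without any coloured band; not part of the job. Origin at its centre
- shoe_last: big pale wooden shoe last, about 190 x 72 x 71 mm high, lying along its x; a bystander. Origin at the middle of its underside
- screwdriver: screwdriver lying on the bench along its x, handle towards its -x; a bystander
- glue_bottle: blue glue bottle with a tapered neck, 72 mm across, 165 mm tall; a bystander. Origin at the centre of its underside
- mug: white mug, 76 mm across, 90 mm tall; a bystander. Origin at the centre of its underside
- tape_roll: black roll of tape lying flat, 90 mm across, 24 mm high; a bystander. Origin at the centre of its underside
- wrench: steel wrench lying flat along its x; a bystander
Not all that is in view belongs to the job. What is shaped like the green_2 but black or turquoise is not meant.

How it is judged:
By the outcome, as a careful person would: the job done as asked, in the order asked, and still so for the second after the job is handed in, with the robot touching nothing.
Of green_1, green_2, green_3, red_1, red_2, red_3 only 4 to 6 are there at a start; the rules pass over those that are not, and their reading is None.
At some moment in a run one of green_1, green_2, green_3, red_1, red_2, red_3 may be knocked a few centimetres aside while the robot is not near it.
Once in a run the grip may slacken for a moment while it holds something.
It also fails if it takes over 210 s, if anything falls off the work surface, if the arm or the gripper's body presses on something with over 40 N, if the wrist force passes 120 N, or if a joint passes its speed limit or range.

## Working session

There is one attempt and no reset: what is moved stays moved. The work goes in short steps, Python scripts to look and compute and a tool call to move; the robot and the scene stay as the last step left them, time stands still between calls to the robot, and variables do not carry over. Pictures are saved under pics/ and viewed, at most 14 in all, crops included, and the job is handed in when it is done.

Besides the shell and the picture viewer there is one more tool, called in YAML: its name, and indented under it one key for each argument. step_arm: Moves the arm, as the interface text tells. Its arguments: {"type":"object","properties":{"targets":{"type":"array","items":{"type":"array","items":{"type":"array","items":{"type":"number"}}}},"grip_force":{"type":"number"}},"required":["targets"]}

```bash
mkdir -p pics; ls; cat > h.py <<'E'
import numpy as np, cv2
from cell import manip
def shot(name,f):
    cal=manip.calibration(name); im=manip.camera(name)
    cv2.imwrite('pics/'+f+'.png',cv2.cvtColor(im,cv2.COLOR_RGB2BGR))
    np.savez('pics/'+f+'.npz',K=cal['camera_matrix'],E=cal['extrinsics'],D=np.array(cal.get('distortion',cal.get('dist_coeffs',np.zeros(5))),float))
    return im
def ray(f,px):
    d=np.load('pics/'+f+'.npz'); p=cv2.undistortPoints(np.array([[px]],float),d['K'],d['D'])[0,0]
    E=d['E']; return E[:3,3],E[:3,:3]@np.array([p[0],-p[1],-1.])
def at(f,px,z):
    o,v=ray(f,px); return o+v*(z-o[2])/v[2]
def tri(*obs):
    A=np.zeros((3,3));b=np.zeros(3)
    for f,px in obs:
        o,v=ray(f,px); v=v/np.linalg.norm(v);P=np.eye(3)-np.outer(v,v);A+=P;b+=P@o
    x=np.linalg.solve(A,b); return x
def proj(f,X):
    d=np.load('pics/'+f+'.npz');E=d['E'];q=E[:3,:3].T@(np.array(X)-E[:3,3]);q=np.array([q[0],-q[1],-q[2]])
    return cv2.projectPoints(q.reshape(1,1,3),np.zeros(3),np.zeros(3),d['K'],d['D'])[0].ravel()
E
python3 - <<'E'
from h import *
for n in ['scene','top','wrist']: shot(n,n+'0')
for n in ['top','scene']: print(manip.calibration(n))
s=manip.sense();print(s); print(manip.nose_length)
E
```

```text
pics
{'camera_matrix': array([[508.93692098,   0.        , 275.64200932],
       [  0.        , 508.93692098, 208.6356159 ],
       [  0.        ,   0.        ,   1.        ]]), 'extrinsics': array([[ 0.02655792,  0.98637189, -0.16237353,  0.32577139],
       [-0.99962253,  0.02734739,  0.00262848,  0.01148398],
       [ 0.00703315,  0.16224243,  0.98672586,  1.55084922],
       [ 0.        ,  0.        ,  0.        ,  1.        ]])}
{'camera_matrix': array([[390.72960859,   0.        , 281.54900783],
       [  0.        , 390.72960859, 205.60087487],
       [  0.        ,   0.        ,   1.        ]]), 'extrinsics': array([[ 0.59400003, -0.56464149,  0.57301304,  1.18874088],
       [ 0.80445855,  0.4197725 , -0.42028264, -0.45126887],
       [-0.0032261 ,  0.71061314,  0.70357555,  0.85133894],
       [ 0.        ,  0.        ,  0.        ,  1.        ]])}
{'t': 0.15, 'joint_positions': array([ 1.07241590e+00,  4.80686195e-01,  1.59672957e+00,  2.02713229e-05,
        1.06510497e+00, -4.65947129e-02]), 'qd': array([ 0.00117334, -0.00201432, -0.00072974, -0.00188802,  0.00106668,
        0.00053531]), 'joint_efforts': array([ 3.70820007e-04, -9.51135135e+01, -4.30462360e+01, -7.70868792e-05,
        7.91263359e-03,  5.02657304e-05]), 'ee_pos': array([0.28360566, 0.58454249, 0.25582068]), 'tcp_rot': array([-1.33423272e-04,  2.23981389e-01,  9.74593311e-01, -4.44530913e-04]), 'wrist_force': array([-0.0953902 , -0.2566925 , -0.49472001]), 'ft_torque': array([-0.02046573,  0.03848466, -0.0106605 ]), 'gripper_force': 0.0, 'gripper_width': 0.9998563285579795}
0.025
```

View pics/top0.png

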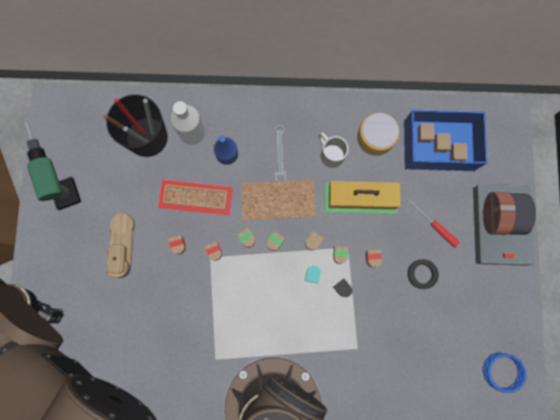

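View pics/scene0.png

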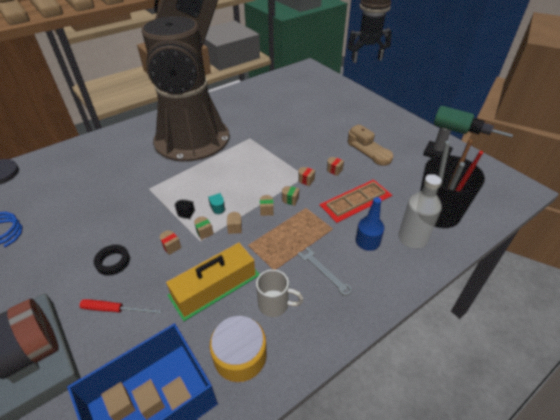

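Top view shows, right to left along image x: tagged red (177,245), red (213,251), green (247,237), green (275,241), no band (314,241 = plain_block), green (341,255), red (375,258). Turquoise (313,274) and black (343,288) are decoys, and so are the three untagged blocks in the blue box (427–460,130–152). Mat at (278,200), green tray with its cover at (363,196), red tray at (196,197).

```bash
python3 - <<'E'
from h import *
P=dict(r_a=((177,244),(335,165)),r_b=((213,251),(307,175)),g_a=((247,237),(291,194)),g_b=((275,241),(266,205)),plain=((314,241),(234,222)),g_c=((341,255),(203,226)),r_c=((375,258),(170,241)))
for k,(a,b) in P.items(): print(k,tri(('top0',a),('scene0',b)).round(3),at('top0',a,.03).round(3))
print('mat',[at('top0',p,.003).round(3) for p in((241,183),(314,180),(316,217),(242,220))])
print('rt',[at('top0',p,.004).round(3) for p in((163,181),(232,187),(229,214),(159,208))])
print('gt',[at('top0',p,.004).round(3) for p in((326,212),(398,212))])
print('cover top',[at('top0',p,.063).round(3) for p in((331,183),(399,183),(399,207),(331,207))])
print('handle',[at('top0',p,.096).round(3) for p in((355,192),(378,192))])
print(manip.calibration('wrist'))
im=cv2.imread('pics/top0.png')[175:300,155:405]
cv2.imwrite('pics/crop0.png',cv2.resize(im,None,fx=3.2,fy=3.2,interpolation=cv2.INTER_CUBIC))
E
```

```text
r_a [0.463 0.303 0.021] [0.461 0.299 0.03 ]
r_b [0.445 0.195 0.02 ] [0.443 0.191 0.03 ]
g_a [0.49  0.094 0.024] [0.487 0.091 0.03 ]
g_b [0.48  0.008 0.019] [0.478 0.007 0.03 ]
plain [ 0.483 -0.108  0.021] [ 0.481 -0.11   0.03 ]
g_c [ 0.443 -0.189  0.021] [ 0.441 -0.191  0.03 ]
r_c [ 0.437 -0.29   0.021] [ 0.435 -0.293  0.03 ]
mat [array([0.658, 0.117, 0.003]), array([ 0.674, -0.11 ,  0.003]), array([ 0.558, -0.117,  0.003]), array([0.542, 0.11 , 0.003])]
rt [array([0.658, 0.359, 0.004]), array([0.645, 0.144, 0.004]), array([0.56 , 0.15 , 0.004]), array([0.572, 0.366, 0.004])]
gt [array([ 0.574, -0.148,  0.004]), array([ 0.58 , -0.37 ,  0.004])]
cover top [array([ 0.653, -0.156,  0.063]), array([ 0.659, -0.359,  0.063]), array([ 0.586, -0.359,  0.063]), array([ 0.58 , -0.157,  0.063])]
handle [array([ 0.621, -0.222,  0.096]), array([ 0.623, -0.29 ,  0.096])]
{'camera_matrix': array([[340.3820041 ,   0.        , 285.50405421],
       [  0.        , 340.3820041 , 208.74801524],
       [  0.        ,   0.        ,   1.        ]]), 'extrinsics': array([[ 0.43639994, -0.85979842, -0.2651448 ,  0.21571284],
       [ 0.8997517 ,  0.41655958,  0.13009614,  0.61751198],
       [-0.00140785, -0.29533843,  0.95539166,  0.37408076],
       [ 0.        ,  0.        ,  0.        ,  1.        ]])}
```

View pics/crop0.png

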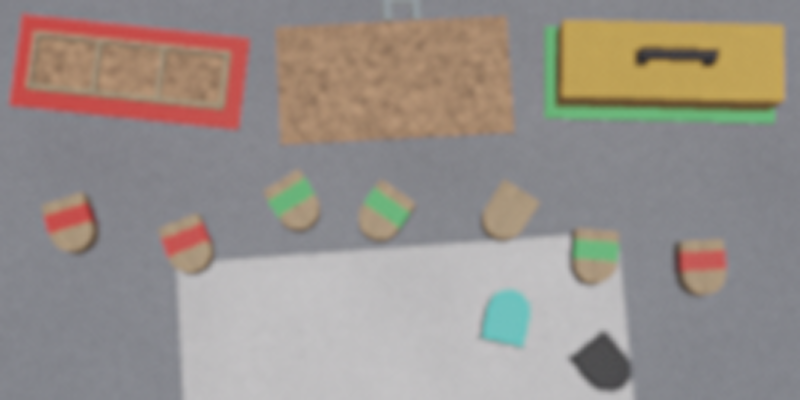

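The crop confirms it: green bands at (247,237), (275,241), (341,255); red bands at (177,245), (213,251), (375,258). The block at (314,241) has no band. Next I survey from above with the wrist camera.

step_arm:
  targets:
    - [[22,-34,4,0,0,0.045,1],[22,-34,4,0,0,0.045,1],[22,-34,4,0,0,0.045,1],[22,-34,4,0,0,0.045,1],[22,-34,4,0,0,0.045,1],[22,-34,4,0,0,0.045,1],[22,-34,4,0,0,0.045,1],[22,-34,4,0,0,0.045,1],[20,-32,4,0,0,0.045,1],[20,-32,4,0,0,0.045,1],[0,0,0,0,0,0,1],[0,0,0,0,0,0,1]]

```text
t: 1.35
ee_pos: [0.5, 0.2481, 0.2962]
tcp_rot: [-0.0, 0.002, 1.0, 0.0]
wrist_force: [0.5, 1.2, -0.1]
gripper_width: 0.999
gripper_force: 0.0
```

```bash
python3 - <<'E'
from h import *
shot('wrist','w1'); s=manip.sense(); print(s['t'],s['ee_pos'],s['tcp_rot'],s['joint_positions'])
E
```

```text
1.4 [0.49954379 0.2487896  0.29609725] [-2.48438683e-04  1.51373185e-03  9.99998823e-01  1.81754386e-05] [ 4.07608394e-01  3.11962392e-01  1.76165474e+00  2.63578631e-04
  1.06841695e+00 -1.16028743e+00]
```

step_arm:
  targets:
    - [[0,-40,0,0,0,0,1],[0,-40,0,0,0,0,1],[0,-40,0,0,0,0,1],[0,-40,0,0,0,0,1],[0,-40,0,0,0,0,1],[0,-40,0,0,0,0,1],[0,-10,0,0,0,0,1],[0,0,0,0,0,0,1],[0,0,0,0,0,0,1]]

```text
t: 2.3
ee_pos: [0.4997, -0.0001, 0.2962]
tcp_rot: [-0.0, 0.001, 1.0, 0.0]
wrist_force: [0.0, 0.8, 0.5]
gripper_width: 1.004
gripper_force: 0.0
```

```bash
python3 - <<'E'
from h import *
shot('wrist','w2'); s=manip.sense(); print(s['t'],s['ee_pos'],s['tcp_rot'],s['joint_positions'])
E
```

```text
2.35 [4.99708373e-01 2.05995720e-04 2.96182717e-01] [-1.21178592e-04  3.55314631e-04  9.99999913e-01  1.82634310e-04] [-6.05036548e-02  2.26202250e-01  1.88402415e+00  4.07906257e-04
  1.03163016e+00 -1.63079883e+00]
```

step_arm:
  targets:
    - [[0,-40,0,0,0,0,1],[0,-40,0,0,0,0,1],[0,-40,0,0,0,0,1],[0,-40,0,0,0,0,1],[0,-40,0,0,0,0,1],[0,-40,0,0,0,0,1],[0,-10,0,0,0,0,1],[0,0,0,0,0,0,1],[0,0,0,0,0,0,1]]

```text
t: 3.25
ee_pos: [0.5, -0.2496, 0.2961]
tcp_rot: [-0.0, 0.0, 1.0, 0.0]
wrist_force: [-0.3, 0.2, 0.6]
gripper_width: 0.998
gripper_force: 0.0
```

```bash
python3 - <<'E'
from h import *
shot('wrist','w3'); s=manip.sense(); print(s['t'],s['ee_pos'],s['tcp_rot'],s['joint_positions'])
E
```

```text
3.3 [ 0.49997472 -0.24942237  0.29617956] [-1.73150832e-04  1.89873288e-04  9.99999920e-01  3.06405374e-04] [-5.17223968e-01  3.12935751e-01  1.75998386e+00  4.12305453e-04
  1.06927703e+00 -2.08783888e+00]
```

View pics/w1.png

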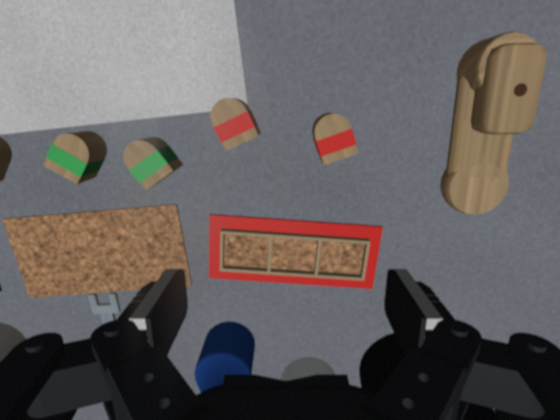

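View pics/w2.png

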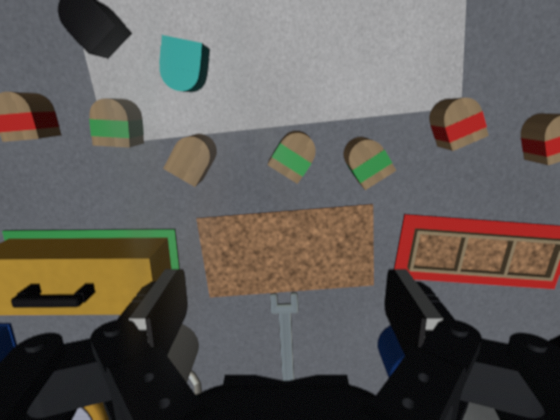

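View pics/w3.png

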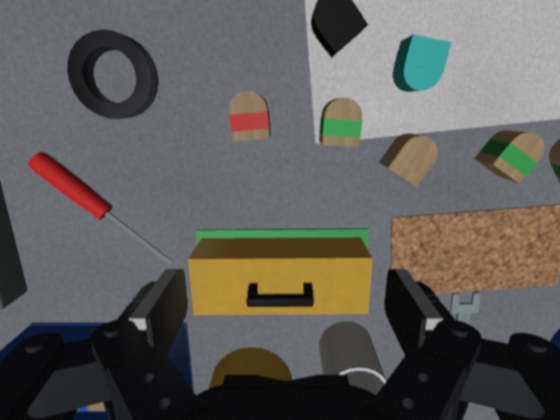

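w1: red blocks (234,124), (335,138), red tray nests at (243..342,254), greens (70,157), (150,163). w2: greens (293,156), (370,163), plain (188,160), mat (287,250). w3: green (342,122), red (249,117), cover (281,290) with handle (280,295). I fit the silhouettes now.

```bash
cat > fit.py <<'E'
from h import *
from scipy.optimize import minimize
t=np.linspace(-np.pi/2,np.pi/2,15)
D=[(-.025,-.02),(-.025,.02)]+[(.005+.02*np.cos(a),.02*np.sin(a)) for a in t]
BLOCK=np.array([(x,y,z) for x,y in D for z in(-.02,.02)])
def box(a,b,z0,z1): return np.array([(sx*a/2,sy*b/2,z) for sx in(-1,1) for sy in(-1,1) for z in(z0,z1)])
PLATE=box(.09,.222,.0,.004); MAT=box(.115,.225,0,.003); COVER=box(.072,.206,0,.063)
MATTOP=MAT
def mask(f,kind,px):
    im=cv2.imread('pics/'+f+'.png').astype(int);B,G,R=im[...,0],im[...,1],im[...,2]
    if kind=='block': m=((R-B>22)|(G-np.maximum(R,B)>25))
    if kind=='red': m=(R-G>60)
    if kind=='cork': m=(R-B>30)
    if kind=='yellow': m=(R-B>45)&(G-B>25)
    m=m.astype(np.uint8)
    m=cv2.morphologyEx(m,cv2.MORPH_OPEN,np.ones((3,3),np.uint8))
    if kind!='block': m=cv2.morphologyEx(m,cv2.MORPH_CLOSE,np.ones((5,5),np.uint8))
    n,l=cv2.connectedComponents(m); k=l[int(px[1]),int(px[0])]
    if k==0: return None
    m=(l==k).astype(np.uint8)
    if kind in('red','yellow','block'):
        c,_=cv2.findContours(m,cv2.RETR_EXTERNAL,cv2.CHAIN_APPROX_NONE);cv2.drawContours(m,c,-1,1,-1)
    return m
S=4
def sil(f,pts,p,shape=(420,560)):
    x,y,th,z=p;c,s=np.cos(th),np.sin(th)
    W=pts@np.array([[c,-s,0],[s,c,0],[0,0,1]]).T+[x,y,z]
    uv=np.array([proj(f,w) for w in W]);h=cv2.convexHull(uv.astype(np.float32))[:,0]
    m=np.zeros((shape[0]*S,shape[1]*S),np.uint8);cv2.fillConvexPoly(m,np.round((h+.5)*S*16-8).astype(np.int32),1,shift=4)
    return cv2.resize(m*255,shape[::-1],interpolation=cv2.INTER_AREA)/255.
def fit(pts,views,p0,z,freez=False):
    def cost(q):
        c=0
        for f,m in views:
            s=sil(f,pts,(q[0],q[1],q[2]/3,q[3] if freez else z));c+=1-np.minimum(s,m).sum()/np.maximum(s,m).sum()
        return c/len(views)
    q0=np.array([p0[0],p0[1],p0[2]*3]+([z] if freez else []))
    sim=np.vstack([q0]+[q0+d for d in np.diag([.01,.01,.4,.01][:len(q0)])])
    r=minimize(cost,q0,method='Nelder-Mead',options=dict(initial_simplex=sim,xatol=2e-4,fatol=5e-4,maxiter=150))
    x=r.x.copy();x[2]/=3;return x,r.fun
E
python3 - <<'E'
from fit import *
pi=np.pi
B=dict(r_a=(.463,.303,pi),r_b=(.445,.195,pi),g_a=(.49,.094,pi),g_b=(.48,.008,pi),plain=(.483,-.108,pi),g_c=(.443,-.189,pi),r_c=(.437,-.29,pi))
seen=dict(r_a='w1',r_b='w1 w2',g_a='w1 w2',g_b='w2 w3',plain='w2 w3',g_c='w2 w3',r_c='w3')
for k,p in B.items():
    v=[]
    for f in seen[k].split():
        m=mask(f,'block',proj(f,(p[0],p[1],.03)))
        if m is not None: v.append((f,m))
    best=min((fit(BLOCK,v,(p[0],p[1],p[2]+d),.02,len(v)>1) for d in(-.5,0,.5)),key=lambda r:r[1])
    print(k,[int(m.sum()) for f,m in v],best[0].round(4),round(best[1],3))
for k,pts,fs,kind,px,p0,z in [('rt',PLATE,['w1'],'red',(220,225),(.61,.255,-.06),0),('mat',MAT,['w2'],'cork',(230,240),(.608,0,.07),0),('cover',COVER,['w3'],'yellow',(281,275),(.62,-.256,.03),.004)]:
    v=[(f,mask(f,kind,px)) for f in fs];r=fit(pts,v,p0,z);print(k,[int(m.sum()) for f,m in v],r[0].round(4),round(r[1],3))
# handle: dark pixels inside the cover top
for f,(u0,u1,v0,v1) in dict(w3=(235,325,270,312),w2=(5,105,275,310)).items():
    g=cv2.imread('pics/'+f+'.png').max(2)[v0:v1,u0:u1]<60;ys,xs=np.nonzero(g);print(f,xs.min()+u0,xs.max()+u0,ys.min()+v0,ys.max()+v0)
for p in ((196,230),(368,229),(196,236)): print('gt edge',at('w3',p,.004).round(4))
n=at('w1',(222,231),.014),at('w1',(381-11,241),.014),at('w1',(366,278),.014),at('w1',(220,271),.014);print(np.round(n,4),np.mean(n,0).round(4))
E
```

```text
r_a [1694] [0.4595 0.3013 3.4733] 0.045
r_b [1725, 2303] [0.4428 0.1896 3.5545 0.022 ] 0.068
g_a [1528, 1660] [0.4854 0.0923 3.7385 0.0211] 0.167
g_b [1546, 2014] [0.4785 0.01   2.5868 0.0204] 0.129
plain [1531, 1852] [ 0.4819 -0.1064  2.5814  0.0203] 0.127
g_c [1645, 1720] [ 0.443  -0.1888  3.0934  0.0214] 0.196
r_c [1736] [ 0.4363 -0.2898  3.2131] 0.035
rt [10742] [ 0.6123  0.2578 -0.0772] 0.013
mat [13686] [0.612  0.0023 0.0843] 0.016
cover [13214] [ 0.6269 -0.256   0.0072] 0.037
w3 247 312 284 305
w2 12 94 284 306
gt edge [ 0.5796 -0.3648  0.004 ]
gt edge [ 0.5784 -0.1436  0.004 ]
gt edge [ 0.5878 -0.3654  0.004 ]
[[0.5771 0.1678 0.014 ]
 [0.5913 0.3547 0.014 ]
 [0.6437 0.3531 0.014 ]
 [0.6328 0.1619 0.014 ]] [0.6112 0.2594 0.014 ]
```

step_arm:
  targets:
    - [[10,0,-11,0,0,-0.12,1],[10,0,-11,0,0,-0.12,1],[10,0,-11,0,0,-0.12,1],[10,-1,-11,0,0,-0.12,1],[10,-1,-11,0,0,-0.12,1],[10,-1,-11,0,0,-0.12,1],[10,-1,-11,0,0,-0.12,1],[10,-1,-11,0,0,-0.12,1],[10,-1,-11,0,0,-0.12,1],[10,-1,-11,0,0,-0.12,1],[9,0,-12,0,0,-0.12,1],[9,0,-12,0,0,-0.12,1],[9,0,-12,0,0,-0.124,1],[0,0,0,0,0,0,1]]
  grip_force: 60

```text
t: 4.7
ee_pos: [0.6271, -0.256, 0.1489]
tcp_rot: [-0.001, 0.705, 0.709, -0.0]
wrist_force: [0.1, -0.0, -0.1]
gripper_width: 0.997
gripper_force: 0.0
```

```bash
python3 - <<'E'
from h import *
im=shot('wrist','w4'); s=manip.sense(); print(s['t'],s['ee_pos'],s['tcp_rot'],s['joint_positions'])
print('pred bar ends', [proj('w4',(.627+.01*0,-.256+d,.1)).round(0) for d in(-.036,.036)])
for f,px in (('w3',(279.5,287)),('w3',(279.5,296))): print(at(f,px,.1))
E
```

```text
4.75 [ 0.62675895 -0.25633134  0.14975234] [-7.53640331e-04  7.03763523e-01  7.10433876e-01 -2.08248738e-04] [-4.33046743e-01  6.27872658e-01  1.62026935e+00  1.56251436e-04
  8.95009660e-01 -4.42577918e-01]
pred bar ends [array([285., 310.]), array([286., 185.])]
[ 0.60662785 -0.25594441  0.1       ]
[ 0.61726606 -0.25600778  0.1       ]
```

View pics/w4.png

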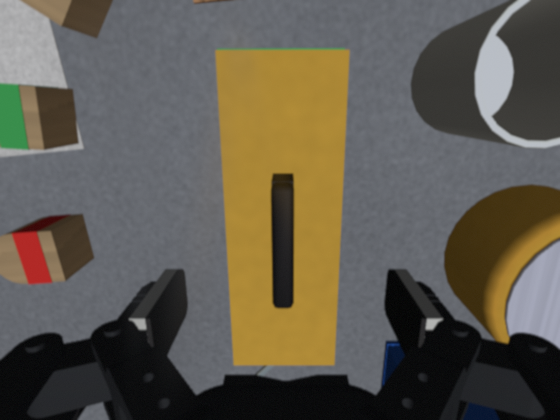

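The handle bar is centred between the fingers at column 283, about 1.5 mm short in x. I go down and grip.

step_arm:
  targets:
    - [[-1,0,-20,0,0,0,1],[0,0,-20,0,0,0,1],[0,0,-9,0,0,0,1],[0,0,0,0,0,0,0],[0,0,0,0,0,0,0],[0,0,0,0,0,0,0],[0,0,0,0,0,0,0],[0,0,0,0,0,0,0],[0,0,0,0,0,0,0],[0,0,0,0,0,0,0]]
  grip_force: 80

```text
t: 5.75
ee_pos: [0.6257, -0.2584, 0.1019]
tcp_rot: [0.0, 0.705, 0.709, -0.0]
wrist_force: [-3.9, 0.9, 6.6]
gripper_width: 0.12
gripper_force: 78.4
```

step_arm:
  targets:
    - [[0,0,10,0,0,0,0],[0,0,15,0,0,0,0],[0,0,15,0,0,0,0],[-1,20,0,0,0,0.006,0],[-1,20,0,0,0,0.006,0],[-1,20,0,0,0,0.006,0],[-1,20,0,0,0,0.006,0],[-1,20,0,0,0,0.006,0],[-1,20,0,0,0,0.006,0],[-1,20,0,0,0,0.006,0],[-1,20,0,0,0,0.006,0],[-1,20,0,0,0,0.006,0],[-1,20,0,0,0,0.006,0],[-1,20,0,0,0,0.006,0],[-1,20,0,0,0,0.006,0],[-1,18,0,0,0,0.005,0],[0,0,0,0,0,0,0],[0,0,0,0,0,0,0]]

```text
t: 7.55
ee_pos: [0.6127, 0.0006, 0.1412]
tcp_rot: [0.0, 0.677, 0.736, -0.0]
wrist_force: [-0.3, 0.3, -2.7]
gripper_width: 0.116
gripper_force: 78.3
```

```bash
python3 - <<'E'
from h import *
im=shot('scene','s1');shot('wrist','w5'); s=manip.sense(); print(s['t'],s['ee_pos'],s['tcp_rot'],s['gripper_width'],s['wrist_force'])
a=cv2.imread('pics/s1.png')[130:330,120:420];b=cv2.imread('pics/w5.png')
cv2.imwrite('pics/c1.png',np.hstack([cv2.resize(a,(450,300)),cv2.resize(b,(350,300))]))
E
```

```text
7.65 [ 6.12796133e-01 -3.52259093e-04  1.41290566e-01] [ 6.66402594e-05  6.77541427e-01  7.35484609e-01 -2.90525755e-05] 0.12176691441795708 [ 0.24897438 -0.2138849  -3.31019122]
```

View pics/c1.png

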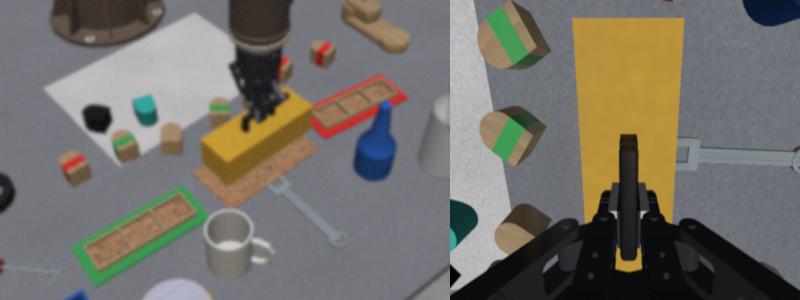

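Cover hangs level over the mat. Lowering and releasing.

step_arm:
  targets:
    - [[0,0,-15,0,0,0,0],[0,0,-15,0,0,0,0],[0,0,-6,0,0,0,0],[0,0,-3,0,0,0,0],[0,0,-2,0,0,0,0],[0,0,0,0,0,0,0]]

```text
t: 8.25
ee_pos: [0.6121, -0.0004, 0.1011]
tcp_rot: [-0.0, 0.678, 0.735, -0.0]
wrist_force: [-9.8, -0.7, 20.9]
gripper_width: 0.129
gripper_force: 52.6
```

step_arm:
  targets:
    - [[0,0,0,0,0,0,1],[0,0,0,0,0,0,1],[0,0,0,0,0,0,1],[0,0,0,0,0,0,1],[0,0,0,0,0,0,1],[0,0,30,0,0,0,1],[0,0,40,0,0,0,1],[0,0,40,0,0,0,1],[0,0,40,0,0,0,1],[0,0,0,0,0,0,1]]

```text
t: 9.25
ee_pos: [0.6154, -0.0003, 0.2558]
tcp_rot: [0.003, 0.678, 0.736, 0.003]
wrist_force: [0.1, -0.2, 0.5]
gripper_width: 1.005
gripper_force: 0.0
```

```bash
python3 - <<'E'
from h import *
shot('wrist','w6');shot('top','top1');shot('scene','s2'); s=manip.sense(); print(s['t'],s['ee_pos'],s['tcp_rot'],s['gripper_width'],s['wrist_force'])
E
```

```text
9.4 [ 6.12434380e-01 -1.79929073e-04  2.49867300e-01] [-1.16283833e-04  6.77516123e-01  7.35507906e-01 -9.93563107e-05] 0.9973634616952903 [-0.11253642  0.49133536 -0.45699992]
```

View pics/w6.png

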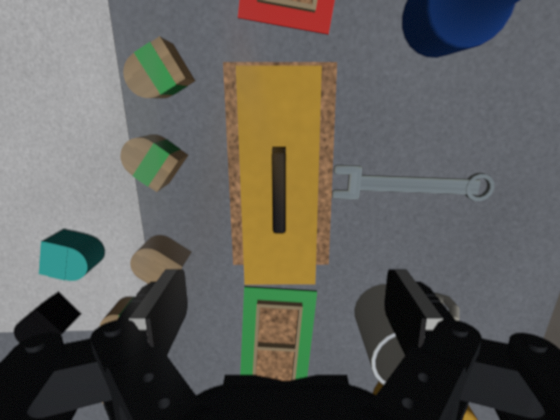

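```bash
python3 - <<'E'
from fit import *
print('w6 cover',fit(COVER,[('w6',mask('w6','yellow',(260,120)))],(.612,0,.084),.003))
print('handle',[at('w6',p,.099).round(4) for p in((279,148),(279,232))])
for f,px in (('top1',(250,190)),('s2',(275,228))):
    m=mask(f,'yellow',px); print(f,None if m is None else (m.sum(),fit(COVER,[(f,m)],(.612,0,.084),.003)))
im=cv2.imread('pics/s2.png').astype(int);m=((im[...,1]-np.maximum(im[...,0],im[...,2]))>30).astype(np.uint8)
m=cv2.morphologyEx(m,cv2.MORPH_CLOSE,np.ones((3,3)));n,l,st,c=cv2.connectedComponentsWithStats(m)
for f,init in (('s2',(.624,-.255,.006)),('top1',(.624,-.255,.006))):
    im=cv2.imread('pics/'+f+'.png').astype(int);m=((im[...,1]-np.maximum(im[...,0],im[...,2]))>30).astype(np.uint8)
    n,l,st,c=cv2.connectedComponentsWithStats(m);k=1+st[1:,4].argmax();m=(l==k).astype(np.uint8)
    cc,_=cv2.findContours(m,cv2.RETR_EXTERNAL,cv2.CHAIN_APPROX_NONE);cv2.drawContours(m,cc,-1,1,-1)
    print('gt',f,m.sum(),fit(PLATE,[(f,m)],init,0))
    if f=='top1':
        m=mask(f,'red',proj(f,(.57,.258,.004)));print('rt',m is not None and fit(PLATE,[(f,m)],(.612,.258,-.077),0))
E
```

```text
w6 cover (array([0.6101471 , 0.00310174, 0.08285532]), np.float64(0.17884204664210146))
handle [array([0.6079, 0.0402, 0.099 ]), array([ 0.6135, -0.0316,  0.099 ])]
top1 None
s2 (np.uint64(3017), (array([ 0.62018145, -0.00268083,  0.09103007]), np.float64(0.16554593904984216)))
gt s2 2610 (array([ 0.62565438, -0.25308467,  0.00765296]), np.float64(0.03158838711558898))
gt top1 2065 (array([ 0.62185638, -0.25457824,  0.00164701]), np.float64(0.02229668964127507))
rt (array([ 0.6104108 ,  0.25721781, -0.07862114]), np.float64(0.02450047882163575))
```

Cover is on the mat: handle centre (0.611, 0.004), mat centre (0.612, 0.002), yaw 0.083. It stands within the mat on all sides. Now for green block g_c.

step_arm:
  targets:
    - [[-14,-16,-6,0,0,0.12,1],[-14,-16,-6,0,0,0.12,1],[-14,-16,-6,0,0,0.12,1],[-14,-16,-6,0,0,0.12,1],[-14,-16,-6,0,0,0.12,1],[-14,-16,-6,0,0,0.12,1],[-14,-16,-6,0,0,0.12,1],[-14,-16,-6,0,0,0.12,1],[-14,-16,-6,0,0,0.12,1],[-13,-15,-6,0,0,0.12,1],[-13,-15,-5,0,0,0.12,1],[-13,-15,-5,0,0,0.12,1],[0,0,0,0,0,0,1],[0,0,0,0,0,0,1]]

```text
t: 10.8
ee_pos: [0.4471, -0.189, 0.1793]
tcp_rot: [-0.001, 0.026, 1.0, 0.0]
wrist_force: [-0.1, -0.1, 0.8]
gripper_width: 0.999
gripper_force: 0.0
```

```bash
python3 - <<'E'
s=open('fit.py').read()
s=s.replace("m=((R-B>22)|(G-np.maximum(R,B)>25))","m=((R-B)/(R+B+20)>.10)|((G-np.maximum(R,B))/(G+20)>.2)")
s+='''
def tcp():
    s=manip.sense();q=s['tcp_rot'];phi=2*np.arctan2(q[2],q[1])-np.pi/2
    return s,s['ee_pos'],phi
def look(name,p0,color='block'):
    """view from the wrist, fit the block near p0, print shift to the grasp"""
    shot('wrist',name);s,e,phi=tcp();m=None
    for dx,dy in((0,0),(.01,0),(-.01,0),(0,.015),(0,-.015)):
        u=proj(name,(p0[0]+dx,p0[1]+dy,.04))
        if 0<=u[0]<560 and 0<=u[1]<420: m=mask(name,'block',u)
        if m is not None and 1500<m.sum()<40000: break
    if m is None: print('NOT FOUND');return
    r=fit(BLOCK,[(name,m)],p0,.02);(x,y,th),c=r
    g=np.array([x,y])-.004*np.array([np.cos(th),np.sin(th)])
    im=cv2.imread('pics/'+name+'.png')[m>0].astype(int);B,G,R=im.T
    print('t',round(s['t'],2),'block',r[0].round(4),'cost',round(c,3),'area',m.sum(),'green/red px',((G-np.maximum(R,B))>30).sum(),((R-G)>70).sum())
    d=(th+np.pi/2-phi+np.pi/2)%np.pi-np.pi/2
    print('tcp',e.round(4),'phi',round(phi,3),'move mm',((g-e[:2])*1000).round(1),'dz to .038',round((.038-e[2])*1000,1),'turn',round(d,3))
'''
open('fit.py','w').write(s)
E
python3 -c "
from fit import *
look('p1',(.443,-.189,3.09))"
```

```text
t 10.85 block [ 0.4443 -0.1889  3.0895] cost 0.056 area 3040 green/red px 1103 0
tcp [ 0.4476 -0.1889  0.1796] phi 1.519 move mm [ 0.7 -0.2] dz to .038 -141.6 turn -0.0
```

View pics/p1.png

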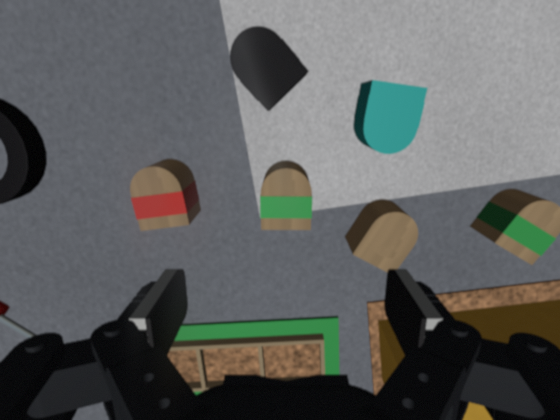

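The fingers stay part-open at 0.7 to clear the plain block next to it.

step_arm:
  targets:
    - [[1,0,-35,0,0,0,0.7],[0,0,-35,0,0,0,0.7],[0,0,-35,0,0,0,0.7],[0,0,-25,0,0,0,0.7],[0,0,-10,0,0,0,0.7],[0,0,0,0,0,0,0.3],[0,0,0,0,0,0,0.3],[0,0,0,0,0,0,0.3],[0,0,0,0,0,0,0.3],[0,0,0,0,0,0,0.3]]
  grip_force: 50

```text
t: 11.85
ee_pos: [0.4492, -0.1894, 0.0411]
tcp_rot: [0.001, 0.024, 1.0, -0.0]
wrist_force: [-0.3, -0.1, 0.0]
gripper_width: 0.46
gripper_force: 50.8
```

```bash
python3 - <<'E'
from fit import *
print('plate corner',at('p1',(339,318),.004),'edge',at('p1',(192,325.5),.004))
print('wall top corner',at('p1',(325,340),.014))
# fit green plate in w3 back edge: scan columns
im=cv2.imread('pics/p1.png').astype(int);g=(im[...,1]-np.maximum(im[...,0],im[...,2]))>30
P=np.array([at('p1',(u,np.nonzero(g[300:,u])[0][0]+300-.5),.004)[:2] for u in range(195,335,10)])
a=np.polyfit(P[:,1],P[:,0],1);print('slope',a[0],'x at y=-.2545',np.polyval(a,-.2545),'sd',(P[:,0]-np.polyval(a,P[:,1])).std())
col=[np.nonzero(g[r])[0].max()+.5 for r in range(322,350,4)];print([at('p1',(c,r),.004)[:2].round(4) for c,r in zip(col,range(322,350,4))])
E
```

```text
plate corner [ 0.57899325 -0.14226994  0.004     ] edge [ 0.58001335 -0.29040571  0.004     ]
wall top corner [ 0.59649032 -0.15771301  0.014     ]
slope -0.009325420691670016 x at y=-.2545 0.5785612426283013 sd 0.0003222824327844889
[array([ 0.5836, -0.1428]), array([ 0.5883, -0.1428]), array([ 0.5931, -0.1429]), array([ 0.5979, -0.1429]), array([ 0.6027, -0.1429]), array([ 0.6076, -0.143 ]), array([ 0.6125, -0.143 ])]
```

step_arm:
  targets:
    - [[0,0,30,0,0,0,0.3],[0,0,40,0,0,0,0.3],[0,0,20,0,0,0,0.3],[14,-10,0,0,0,-0.12,0.3],[14,-10,0,0,0,-0.12,0.3],[14,-10,0,0,0,-0.12,0.3],[14,-10,0,0,0,-0.12,0.3],[14,-10,0,0,0,-0.12,0.3],[14,-10,0,0,0,-0.12,0.3],[14,-10,0,0,0,-0.12,0.3],[14,-10,0,0,0,-0.12,0.3],[14,-10,0,0,0,-0.12,0.3],[14,-10,0,0,0,-0.12,0.3],[14,-10,0,0,0,-0.12,0.3],[14,-12,0,0,0,-0.12,0.3],[8,-10,0,0,0,-0.074,0.3],[0,0,0,0,0,0,0.3],[0,0,0,0,0,0,0.3]]

```text
t: 13.65
ee_pos: [0.6243, -0.321, 0.1302]
tcp_rot: [-0.0, 0.704, 0.711, -0.0]
wrist_force: [-0.4, -0.2, -0.8]
gripper_width: 0.46
gripper_force: 50.7
```

```bash
python3 - <<'E'
from fit import *
shot('wrist','n1');s,e,phi=tcp();print(s['t'],e,phi,s['gripper_width'],s['wrist_force'])
E
```

```text
13.7 [ 0.62412338 -0.32072692  0.13029052] 0.01002568268359516 0.4573569623730257 [-0.07334215 -0.58713325 -0.01946695]
```

View pics/n1.png

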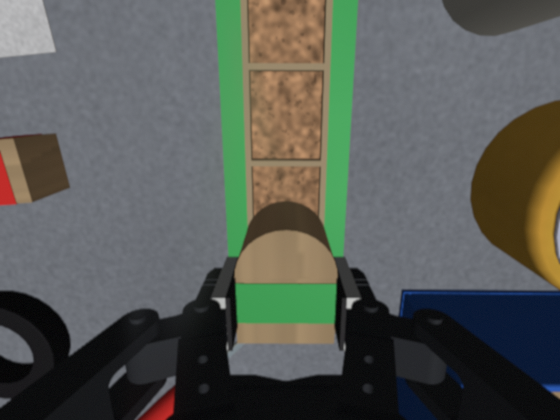

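```bash
python3 - <<'E'
from fit import *
for p in ((286.5,162),(286.5,67.5),(249,115),(325,115),(247,20),(327,20),(250,200),(322,200)): print(p,at('n1',p,.014).round(4))
print(manip.sense()['ee_pos'])
E
```

```text
(286.5, 162) [ 0.6244 -0.2843  0.014 ]
(286.5, 67.5) [ 0.6237 -0.2237  0.014 ]
(249, 115) [ 0.5991 -0.2532  0.014 ]
(325, 115) [ 0.6496 -0.2527  0.014 ]
(247, 20) [ 0.5991 -0.1968  0.014 ]
(327, 20) [ 0.6483 -0.1963  0.014 ]
(250, 200) [ 0.5986 -0.3119  0.014 ]
(322, 200) [ 0.6501 -0.3114  0.014 ]
[ 0.62412338 -0.32072692  0.13029052]
```

Tray centre is (0.624, -0.254), nest centres at y -0.316, -0.254, -0.192. Alignment is good, so I lower the block.

step_arm:
  targets:
    - [[0,0,-30,0,0,0,0.3],[0,0,-30,0,0,0,0.3],[0,0,-15,0,0,0,0.3],[0,0,-7,0,0,0,0.3],[0,0,-3,0,0,0,0.3],[0,0,0,0,0,0,0.3]]

```text
t: 14.3
ee_pos: [0.6251, -0.3213, 0.0459]
tcp_rot: [0.0, 0.704, 0.71, 0.0]
wrist_force: [0.3, 0.8, 0.3]
gripper_width: 0.461
gripper_force: 50.8
```

step_arm:
  targets:
    - [[0,0,0,0,0,0,0.7],[0,0,0,0,0,0,0.7],[0,0,0,0,0,0,0.7],[0,0,0,0,0,0,0.7],[0,0,40,0,0,0,0.7],[0,0,40,0,0,0,0.7],[0,0,40,0,0,0,0.7],[0,0,0,0,0,0,0.7]]

```text
t: 15.1
ee_pos: [0.6275, -0.3227, 0.1715]
tcp_rot: [0.004, 0.704, 0.71, 0.001]
wrist_force: [1.0, -0.2, -0.2]
gripper_width: 0.699
gripper_force: 0.0
```

```bash
cat >> fit.py <<'E'
def check(name,c):
    """fit block in nest near c (nest centre), print offset from it"""
    shot('wrist',name);s,e,phi=tcp()
    im=cv2.imread('pics/'+name+'.png').astype(int);B,G,R=im[...,0],im[...,1],im[...,2]
    m=((G-np.maximum(R,B))>30)|((R-G)>70)
    print('t',round(s['t'],2),'tcp',e.round(4),'phi',round(phi,3),'w',round(s['gripper_width'],2))
    for z in(.044,.047):   # top of the band
        ys,xs=np.nonzero(m); 
        u=proj(name,(c[0],c[1],z)); k=(abs(xs-u[0])<50)&(abs(ys-u[1])<40)
        print('pred band top',u.round(0),'seen in wrist: cols',np.percentile(xs[k],[2,98]) if k.any() else None,'rows',np.percentile(ys[k],[2,98]) if k.any() else None)
E
python3 -c "
from fit import *
check('n2',(.624,-.316))
im=cv2.imread('pics/n2.png');cv2.imwrite('pics/n2c.png',im)
for d in (0,.006):
  print([proj('n2',(.624+sx*.02,-.316+sy,.044+d)).round(0).tolist() for sx in(-1,1) for sy in(-.025,.005)])"
```

```text
t 15.15 tcp [ 0.6263 -0.3221  0.1687] phi 0.008 w 0.7
pred band top [280. 199.] seen in wrist: cols [231. 328.] rows [161. 238.]
pred band top [280. 200.] seen in wrist: cols [231. 328.] rows [162. 238.]
[[254.0, 230.0], [253.0, 192.0], [306.0, 230.0], [307.0, 192.0]]
[[253.0, 232.0], [252.0, 194.0], [306.0, 233.0], [307.0, 194.0]]
```

View pics/n2.png

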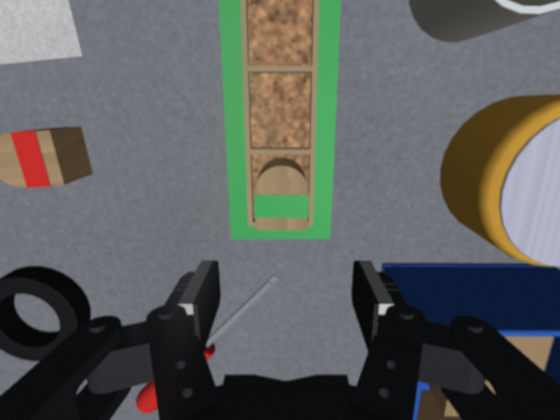

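Block sits down in nest 0 with its corners at (255,230) and (307,229); predicted were (254,230) and (306,230). Next is g_b.

step_arm:
  targets:
    - [[-13,30,1,0,0,0.092,0.7],[-13,30,1,0,0,0.092,0.7],[-13,30,1,0,0,0.092,0.7],[-13,30,1,0,0,0.092,0.7],[-13,30,1,0,0,0.092,0.7],[-13,30,1,0,0,0.092,0.7],[-13,30,1,0,0,0.092,0.7],[-13,30,1,0,0,0.092,0.7],[-13,30,1,0,0,0.092,0.7],[-13,30,1,0,0,0.092,0.7],[-12,29,2,0,0,0.088,0.7],[0,0,0,0,0,0,0.7],[0,0,0,0,0,0,0.7]]

```text
t: 16.45
ee_pos: [0.4824, 0.0083, 0.1769]
tcp_rot: [-0.0, 0.273, 0.962, -0.0]
wrist_force: [0.9, -0.2, 0.4]
gripper_width: 0.698
gripper_force: 0.0
```

```bash
python3 - <<'E'
s=open('fit.py').read();i=s.index('def check')
s=s[:i]+'''def check(name,c,red=0):
    """band centroid of a block in the nest centred at c, from the wrist picture"""
    im=cv2.imread('pics/'+name+'.png').astype(int);B,G,R=im[...,0],im[...,1],im[...,2]
    m=((R-G>70) if red else (G-np.maximum(R,B)>30)).astype(np.uint8)
    n,l,st,ce=cv2.connectedComponentsWithStats(m);u=proj(name,(c[0],c[1],.044));k=l[int(u[1]),int(u[0])]
    if k==0: print('no band at',u);return
    print('band area',st[k,4],'wh',st[k,2:4],'offset from nest mm',((at(name,ce[k],.044)[:2]-c)*1000).round(1))
'''
open('fit.py','w').write(s)
E
python3 -c "
from fit import *
check('n2',(.624,-.316))
look('p2',(.4785,.010,2.587))"
```

```text
band area 1250 wh [55 23] offset from nest mm [ 0.9 -5.8]
t 16.5 block [0.4787 0.009  2.5613] cost 0.042 area 3172 green/red px 1157 0
tcp [0.4828 0.0077 0.1769] phi 1.016 move mm [-0.8 -0.9] dz to .038 -138.9 turn -0.025
```

step_arm:
  targets:
    - [[-1,-1,-35,0,0,-0.025,0.7],[0,0,-35,0,0,0,0.7],[0,0,-35,0,0,0,0.7],[0,0,-22,0,0,0,0.7],[0,0,-10,0,0,0,0.7],[0,0,0,0,0,0,0.3],[0,0,0,0,0,0,0.3],[0,0,0,0,0,0,0.3],[0,0,0,0,0,0,0.3],[0,0,0,0,0,0,0.3]]

```text
t: 17.5
ee_pos: [0.4822, 0.0068, 0.041]
tcp_rot: [0.001, 0.286, 0.958, 0.0]
wrist_force: [-0.1, 0.6, -0.6]
gripper_width: 0.457
gripper_force: 50.9
```

step_arm:
  targets:
    - [[0,0,30,0,0,0,0.3],[0,0,40,0,0,0,0.3],[0,0,20,0,0,0,0.3],[10,-24,0,0,0,-0.082,0.3],[10,-24,0,0,0,-0.082,0.3],[10,-24,0,0,0,-0.082,0.3],[10,-24,0,0,0,-0.082,0.3],[10,-24,0,0,0,-0.082,0.3],[12,-24,0,0,0,-0.082,0.3],[12,-24,0,0,0,-0.082,0.3],[12,-24,0,0,0,-0.082,0.3],[14,-24,0,0,0,-0.082,0.3],[14,-20,0,0,0,-0.082,0.3],[14,-16,0,0,0,-0.082,0.3],[14,-13,0,0,0,-0.083,0.3],[0,0,0,0,0,0,0.3],[0,0,0,0,0,0,0.3]]

```text
t: 19.2
ee_pos: [0.6235, -0.2581, 0.1303]
tcp_rot: [-0.0, 0.705, 0.71, -0.0]
wrist_force: [-0.4, 0.6, -0.5]
gripper_width: 0.458
gripper_force: 50.8
```

```bash
python3 - <<'E'
from fit import *
shot('wrist','n3');s,e,phi=tcp();print(s['t'],e,phi,s['gripper_width'])
def inhand(name,h,red=0):
    # band top face in the hand at z = tcp-0.0003.. : centroid at block-top height
    im=cv2.imread('pics/'+name+'.png').astype(int);B,G,R=im[...,0],im[...,1],im[...,2]
    m=((R-G>70) if red else (G-np.maximum(R,B)>30)).astype(np.uint8)
    n,l,st,ce=cv2.connectedComponentsWithStats(m);u=proj(name,h);k=l[int(u[1]),int(u[0])]
    return st[k],ce[k],at(name,ce[k],h[2])
for n,x,y,z in(('n1',.624,-.3207,.130),('n3',e[0],e[1],e[2])): print(inhand(n,(x,y,z)))
E
```

```text
19.25 [ 0.62318118 -0.2577439   0.13027271] 0.007374156195743442 0.4587595509543192
(array([ 235,  283,  102,   41, 3951], dtype=int32), array([285.69476082, 302.99190078]), array([ 0.62423205, -0.32161638,  0.13      ]))
(array([ 235,  285,  102,   41, 3925], dtype=int32), array([285.58547771, 304.89121019]), array([ 0.62338743, -0.25945392,  0.13027271]))
```

step_arm:
  targets:
    - [[1,0,-30,0,0,0,0.3],[0,0,-30,0,0,0,0.3],[0,0,-15,0,0,0,0.3],[0,0,-7,0,0,0,0.3],[0,0,-3,0,0,0,0.3],[0,0,0,0,0,0,0.3]]

```text
t: 19.85
ee_pos: [0.6251, -0.2583, 0.0459]
tcp_rot: [0.0, 0.705, 0.709, 0.0]
wrist_force: [-0.4, -0.1, -1.2]
gripper_width: 0.458
gripper_force: 50.9
```

step_arm:
  targets:
    - [[0,0,0,0,0,0,0.7],[0,0,0,0,0,0,0.7],[0,0,0,0,0,0,0.7],[0,0,0,0,0,0,0.7],[0,0,40,0,0,0,0.7],[0,0,40,0,0,0,0.7],[0,0,45,0,0,0,0.7],[0,0,0,0,0,0,0.7]]

```text
t: 20.65
ee_pos: [0.6277, -0.2596, 0.1768]
tcp_rot: [0.004, 0.705, 0.709, 0.002]
wrist_force: [0.2, -0.7, -0.9]
gripper_width: 0.703
gripper_force: 0.0
```

```bash
python3 - <<'E'
from fit import *
shot('wrist','n4');s,e,phi=tcp();print(s['t'],e,phi,s['gripper_width'])
check('n4',(.624,-.254)); check('n4',(.624,-.316))
E
```

```text
20.7 [ 0.62652235 -0.25906122  0.17391699] 0.005977059752882319 0.7014657893062903
band area 1196 wh [53 23] offset from nest mm [ 1.  -5.6]
band area 11955 wh [115 251] offset from nest mm [-0.3 88.9]
```

step_arm:
  targets:
    - [[-12,29,0,0,0,-0.082,0.7],[-12,29,0,0,0,-0.082,0.7],[-12,29,0,0,0,-0.082,0.7],[-12,29,0,0,0,-0.082,0.7],[-11,29,0,0,0,-0.082,0.7],[-11,29,0,0,0,-0.082,0.7],[-11,29,0,0,0,-0.082,0.7],[-11,29,0,0,0,-0.082,0.7],[-11,30,0,0,0,-0.082,0.7],[-11,30,0,0,0,-0.082,0.7],[-11,30,0,0,0,-0.082,0.7],[-11,30,0,0,0,-0.078,0.7],[0,0,0,0,0,0,0.7],[0,0,0,0,0,0,0.7]]

```text
t: 22.1
ee_pos: [0.4882, 0.0942, 0.1697]
tcp_rot: [-0.0, 0.955, 0.295, -0.001]
wrist_force: [1.0, -0.4, -0.6]
gripper_width: 0.699
gripper_force: 0.0
```

```bash
python3 -c "
from fit import *
look('p3',(.4854,.0923,3.7))"
```

```text
t 22.15 block [0.4846 0.0913 3.7297] cost 0.034 area 3439 green/red px 1233 0
tcp [0.4886 0.0936 0.1698] phi -0.972 move mm [-0.6 -0.1] dz to .038 -131.8 turn -0.01
```

step_arm:
  targets:
    - [[-1,0,-35,0,0,-0.01,0.7],[0,0,-35,0,0,0,0.7],[0,0,-35,0,0,0,0.7],[0,0,-15,0,0,0,0.7],[0,0,-10,0,0,0,0.7],[0,0,0,0,0,0,0.3],[0,0,0,0,0,0,0.3],[0,0,0,0,0,0,0.3],[0,0,0,0,0,0,0.3],[0,0,0,0,0,0,0.3]]

```text
t: 23.15
ee_pos: [0.4882, 0.0938, 0.0409]
tcp_rot: [0.0, 0.957, 0.289, 0.001]
wrist_force: [-0.5, -0.0, -0.3]
gripper_width: 0.459
gripper_force: 51.0
```

step_arm:
  targets:
    - [[0,0,30,0,0,0,0.3],[0,0,40,0,0,0,0.3],[0,0,20,0,0,0,0.3],[8,-24,0,0,0,0.076,0.3],[8,-24,0,0,0,0.076,0.3],[8,-24,0,0,0,0.076,0.3],[8,-24,0,0,0,0.076,0.3],[8,-24,0,0,0,0.076,0.3],[8,-24,0,0,0,0.076,0.3],[10,-24,0,0,0,0.076,0.3],[12,-24,0,0,0,0.076,0.3],[12,-24,0,0,0,0.076,0.3],[12,-20,0,0,0,0.076,0.3],[14,-20,0,0,0,0.076,0.3],[14,-14,0,0,0,0.076,0.3],[14,-12,0,0,0,0.076,0.3],[0,0,0,0,0,0,0.3],[0,0,0,0,0,0,0.3]]

```text
t: 24.95
ee_pos: [0.6234, -0.1881, 0.1303]
tcp_rot: [-0.0, 0.706, 0.708, -0.0]
wrist_force: [-0.2, 0.1, -0.9]
gripper_width: 0.459
gripper_force: 51.0
```

```bash
cat >> fit.py <<'E'
def inhand(name,red=0):
    shot('wrist',name);s,h,phi=tcp()
    im=cv2.imread('pics/'+name+'.png').astype(int);B,G,R=im[...,0],im[...,1],im[...,2]
    m=((R-G>70) if red else (G-np.maximum(R,B)>30)).astype(np.uint8)
    n,l,st,ce=cv2.connectedComponentsWithStats(m);u=proj(name,h);k=l[int(u[1]),int(u[0])]
    print('t',round(s['t'],2),'tcp',h.round(4),'phi',round(phi,3),'w',round(s['gripper_width'],3),'F',s['wrist_force'].round(1),'band from tcp mm',((at(name,ce[k],h[2])-h)*1000).round(1) if k else None)
E
python3 -c "
from fit import *
inhand('n5')"
```

```text
t 25.0 tcp [ 0.6231 -0.1877  0.1302] phi 0.003 w 0.461 F [ 0.5  0.6 -1. ] band from tcp mm [0.1 3.  0. ]
```

step_arm:
  targets:
    - [[0,0,-30,0,0,0,0.3],[0,0,-30,0,0,0,0.3],[0,0,-15,0,0,0,0.3],[0,0,-7,0,0,0,0.3],[0,0,-3,0,0,0,0.3],[0,0,0,0,0,0,0.3]]

```text
t: 25.6
ee_pos: [0.6241, -0.1882, 0.0459]
tcp_rot: [0.0, 0.706, 0.708, 0.0]
wrist_force: [-0.2, -0.1, -0.1]
gripper_width: 0.461
gripper_force: 51.0
```

step_arm:
  targets:
    - [[0,0,0,0,0,0,0.7],[0,0,0,0,0,0,0.7],[0,0,0,0,0,0,0.7],[0,0,0,0,0,0,0.7],[0,0,40,0,0,0,0.7],[0,0,40,0,0,0,0.7],[0,0,50,0,0,0,0.7],[0,0,0,0,0,0,0.7]]

```text
t: 26.4
ee_pos: [0.627, -0.1893, 0.1822]
tcp_rot: [0.004, 0.706, 0.709, 0.002]
wrist_force: [1.2, -1.0, -0.2]
gripper_width: 0.703
gripper_force: 0.0
```

```bash
python3 - <<'E'
from fit import *
shot('wrist','n6');s,e,phi=tcp();print(s['t'],e,phi,s['gripper_width'])
check('n6',(.624,-.192))
shot('top','top2');shot('scene','s3')
im=cv2.imread('pics/top2.png').astype(int);m=((im[...,2]-im[...,1])>50).astype(np.uint8)
n,l,st,ce=cv2.connectedComponentsWithStats(m)
for k in range(1,n):
    if 20<st[k,4]<400: print(st[k],ce[k].round(0),at('top2',ce[k],.035).round(3))
E
```

```text
26.45 [ 0.62569745 -0.1889141   0.17922217] 0.003948704271020009 0.7032105477671844
band area 1163 wh [53 23] offset from nest mm [-0.2  7.3]
[114  98  31  36 180] [128. 115.] [0.859 0.473 0.035]
[497 193  16  11 114] [505. 198.] [ 0.627 -0.688  0.035]
[499 212  15  19 186] [506. 221.] [ 0.556 -0.689  0.035]
[431 220  29  27 271] [445. 233.] [ 0.514 -0.503  0.035]
[169 238  15  10 100] [176. 243.] [0.464 0.302 0.035]
[504 253  11   5  53] [509. 255.] [ 0.454 -0.692  0.035]
```

All greens are in. Now the red blocks, r_c first.

step_arm:
  targets:
    - [[-14,-8,0,0,0,-0.116,0.7],[-14,-8,0,0,0,-0.116,0.7],[-14,-8,0,0,0,-0.116,0.7],[-14,-8,0,0,0,-0.116,0.7],[-14,-8,0,0,0,-0.116,0.7],[-14,-8,0,0,0,-0.116,0.7],[-14,-8,0,0,0,-0.116,0.7],[-14,-8,0,0,0,-0.116,0.7],[-14,-8,0,0,0,-0.116,0.7],[-14,-8,0,0,0,-0.116,0.7],[-14,-7,0,0,0,-0.116,0.7],[-14,-7,0,0,0,-0.116,0.7],[-16,-7,0,0,0,-0.111,0.7],[0,0,0,0,0,0,0.7],[0,0,0,0,0,0,0.7]]

```text
t: 28.05
ee_pos: [0.4395, -0.289, 0.1745]
tcp_rot: [-0.0, 0.999, 0.037, -0.001]
wrist_force: [0.1, 0.7, 0.0]
gripper_width: 0.701
gripper_force: 0.0
```

```bash
python3 -c "
from fit import *
look('p4',(.4363,-.2898,3.21))"
```

```text
t 28.1 block [ 0.4356 -0.2892  3.2277] cost 0.033 area 3381 green/red px 0 1161
tcp [ 0.4399 -0.289   0.1747] phi -1.497 move mm [-0.3  0.1] dz to .038 -136.7 turn 0.012
```

step_arm:
  targets:
    - [[0,0,-35,0,0,0.012,0.7],[0,0,-35,0,0,0,0.7],[0,0,-35,0,0,0,0.7],[0,0,-20,0,0,0,0.7],[0,0,-10,0,0,0,0.7],[0,0,0,0,0,0,0.3],[0,0,0,0,0,0,0.3],[0,0,0,0,0,0,0.3],[0,0,0,0,0,0,0.3],[0,0,0,0,0,0,0.3]]

```text
t: 29.1
ee_pos: [0.4401, -0.2895, 0.041]
tcp_rot: [0.0, 0.999, 0.042, 0.0]
wrist_force: [-0.6, -0.7, -1.3]
gripper_width: 0.454
gripper_force: 50.8
```

step_arm:
  targets:
    - [[0,0,30,0,0,0,0.3],[0,0,40,0,0,0,0.3],[0,0,20,0,0,0,0.3],[8,29,0,0,0,0.083,0.3],[8,29,0,0,0,0.083,0.3],[8,29,0,0,0,0.083,0.3],[8,29,0,0,0,0.083,0.3],[8,29,0,0,0,0.083,0.3],[8,29,0,0,0,0.083,0.3],[8,29,0,0,0,0.083,0.3],[8,29,0,0,0,0.083,0.3],[10,29,0,0,0,0.083,0.3],[10,29,0,0,0,0.083,0.3],[12,29,0,0,0,0.083,0.3],[12,29,0,0,0,0.083,0.3],[12,29,0,0,0,0.083,0.3],[12,28,0,0,0,0.083,0.3],[12,28,0,0,0,0.083,0.3],[12,28,0,0,0,0.083,0.3],[11,28,0,0,0,0.08,0.3]]

```text
t: 31.1
ee_pos: [0.6072, 0.201, 0.1307]
tcp_rot: [0.0, 0.733, 0.68, 0.0]
wrist_force: [0.6, 0.6, -1.4]
gripper_width: 0.463
gripper_force: 51.0
```

step_arm:
  targets:
    - [[0,0,0,0,0,0,0.3],[0,0,0,0,0,0,0.3]]

```text
t: 31.3
ee_pos: [0.6065, 0.2002, 0.1303]
tcp_rot: [0.0, 0.734, 0.679, -0.0]
wrist_force: [-1.4, -0.2, -1.1]
gripper_width: 0.461
gripper_force: 50.9
```

```bash
python3 -c "
from fit import *
inhand('n7',1)
print('floor/wall', 'plate far edge check')
im=cv2.imread('pics/n7.png').astype(int);m=(im[...,2]-im[...,1])>70
for r in (20,60,100,140):
    c=np.nonzero(m[r])[0]
    if len(c): print(r,c.min(),c.max(),at('n7',(c.min()-.5,r),.004)[:2].round(4),at('n7',(c.max()+.5,r),.004)[:2].round(4))
"
```

```text
t 31.35 tcp [0.6063 0.1995 0.1303] phi -0.08 w 0.458 F [-0.1 -0.  -0.8] band from tcp mm [0.2 2.8 0. ]
floor/wall plate far edge check
20 217 357 [0.5721 0.3297] [0.6623 0.3226]
60 0 354 [0.4254 0.3175] [0.66   0.2991]
100 22 352 [0.4322 0.2916] [0.6581 0.2739]
140 223 350 [0.5658 0.2541] [0.6562 0.247 ]
```

step_arm:
  targets:
    - [[0,0,-30,0,0,0,0.3],[0,0,-30,0,0,0,0.3],[0,0,-15,0,0,0,0.3],[0,0,-7,0,0,0,0.3],[0,0,-3,0,0,0,0.3],[0,0,0,0,0,0,0.3]]

```text
t: 31.95
ee_pos: [0.6071, 0.1996, 0.0458]
tcp_rot: [0.0, 0.735, 0.678, 0.0]
wrist_force: [-0.1, -0.8, -0.6]
gripper_width: 0.457
gripper_force: 50.9
```

step_arm:
  targets:
    - [[0,0,0,0,0,0,0.7],[0,0,0,0,0,0,0.7],[0,0,0,0,0,0,0.7],[0,0,0,0,0,0,0.7],[0,0,40,0,0,0,0.7],[0,0,40,0,0,0,0.7],[0,0,50,0,0,0,0.7],[0,0,0,0,0,0,0.7]]

```text
t: 32.75
ee_pos: [0.61, 0.2007, 0.182]
tcp_rot: [0.002, 0.734, 0.679, 0.004]
wrist_force: [0.2, 0.3, -0.3]
gripper_width: 0.698
gripper_force: 0.0
```

```bash
python3 - <<'E'
from fit import *
shot('wrist','n8');s,e,phi=tcp();print(s['t'],e,phi,s['gripper_width'])
check('n8',(.6067,.1957),1)
E
```

```text
32.8 [0.60871371 0.20037978 0.17914939] -0.0789310539407646 0.704197710240108
band area 1176 wh [53 23] offset from nest mm [0.6 6.4]
```

step_arm:
  targets:
    - [[-15,-1,0,0,0,-0.098,0.7],[-15,-1,0,0,0,-0.098,0.7],[-15,-1,0,0,0,-0.098,0.7],[-15,-1,0,0,0,-0.098,0.7],[-15,-1,0,0,0,-0.098,0.7],[-15,-1,0,0,0,-0.098,0.7],[-14,-1,0,0,0,-0.098,0.7],[-14,-1,0,0,0,-0.098,0.7],[-14,-1,0,0,0,-0.098,0.7],[-14,0,0,0,0,-0.098,0.7],[-14,0,0,0,0,-0.099,0.7],[0,0,0,0,0,0,0.7],[0,0,0,0,0,0,0.7]]

```text
t: 34.1
ee_pos: [0.4469, 0.1908, 0.1751]
tcp_rot: [0.0, 0.978, 0.206, -0.0]
wrist_force: [0.1, 0.3, -0.9]
gripper_width: 0.699
gripper_force: 0.0
```

```bash
python3 -c "
from fit import *
look('p5',(.4428,.1896,3.5545))"
```

```text
t 34.15 block [0.4425 0.1898 3.5647] cost 0.04 area 3364 green/red px 0 1180
tcp [0.4473 0.1909 0.1752] phi -1.155 move mm [-1.2  0.5] dz to .038 -137.2 turn 0.008
```

step_arm:
  targets:
    - [[-1,0.5,-35,0,0,0.008,0.7],[0,0,-35,0,0,0,0.7],[0,0,-35,0,0,0,0.7],[0,0,-20,0,0,0,0.7],[0,0,-10,0,0,0,0.7],[0,0,0,0,0,0,0.3],[0,0,0,0,0,0,0.3],[0,0,0,0,0,0,0.3],[0,0,0,0,0,0,0.3],[0,0,0,0,0,0,0.3]]

```text
t: 35.15
ee_pos: [0.4462, 0.1914, 0.041]
tcp_rot: [-0.0, 0.978, 0.209, 0.001]
wrist_force: [-0.6, 0.1, -1.2]
gripper_width: 0.46
gripper_force: 51.0
```

step_arm:
  targets:
    - [[0,0,30,0,0,0,0.3],[0,0,40,0,0,0,0.3],[0,0,20,0,0,0,0.3],[14,6,0,0,0,0.09,0.3],[14,6,0,0,0,0.09,0.3],[14,6,0,0,0,0.09,0.3],[14,6,0,0,0,0.09,0.3],[14,6,0,0,0,0.09,0.3],[14,6,0,0,0,0.09,0.3],[14,6,0,0,0,0.09,0.3],[14,6,0,0,0,0.09,0.3],[14,6,0,0,0,0.09,0.3],[14,6,0,0,0,0.09,0.3],[13,5,0,0,0,0.09,0.3],[12.5,5.5,0,0,0,0.082,0.3],[0,0,0,0,0,0,0.3],[0,0,0,0,0,0,0.3]]

```text
t: 36.85
ee_pos: [0.6107, 0.2616, 0.1302]
tcp_rot: [-0.0, 0.735, 0.678, -0.0]
wrist_force: [0.3, -0.3, -0.5]
gripper_width: 0.458
gripper_force: 51.1
```

```bash
python3 -c "
from fit import *
inhand('n9',1)"
```

```text
t 36.9 tcp [0.6105 0.2615 0.1302] phi -0.08 w 0.459 F [-0.2 -0.  -0.9] band from tcp mm [0.4 2.4 0. ]
```

step_arm:
  targets:
    - [[1,0,-30,0,0,0,0.3],[0,0,-30,0,0,0,0.3],[0,0,-15,0,0,0,0.3],[0,0,-7,0,0,0,0.3],[0,0,-3,0,0,0,0.3],[0,0,0,0,0,0,0.3]]

```text
t: 37.5
ee_pos: [0.6125, 0.2619, 0.0459]
tcp_rot: [0.0, 0.734, 0.679, 0.0]
wrist_force: [-0.6, 0.1, -1.8]
gripper_width: 0.458
gripper_force: 51.1
```

step_arm:
  targets:
    - [[0,0,0,0,0,0,0.7],[0,0,0,0,0,0,0.7],[0,0,0,0,0,0,0.7],[0,0,0,0,0,0,0.7],[0,0,40,0,0,0,0.7],[0,0,40,0,0,0,0.7],[0,0,50,0,0,0,0.7],[0,0,0,0,0,0,0.7]]

```text
t: 38.3
ee_pos: [0.6155, 0.263, 0.1823]
tcp_rot: [0.002, 0.734, 0.679, 0.005]
wrist_force: [0.1, -0.4, 0.4]
gripper_width: 0.699
gripper_force: 0.0
```

```bash
python3 - <<'E'
from fit import *
shot('wrist','n10');s,e,phi=tcp();print(s['t'],e,phi,s['gripper_width'])
check('n10',(.6115,.2578),1)
E
```

```text
38.35 [0.61422615 0.26254968 0.17932685] -0.07800736445270107 0.6992986128287204
band area 1199 wh [53 23] offset from nest mm [1.2 6.7]
```

step_arm:
  targets:
    - [[-12,3,0,0,0,-0.097,0.7],[-12,3,0,0,0,-0.097,0.7],[-12,3,0,0,0,-0.097,0.7],[-12,3,0,0,0,-0.097,0.7],[-12,3,0,0,0,-0.097,0.7],[-12,3,0,0,0,-0.097,0.7],[-12,3,0,0,0,-0.097,0.7],[-13,4,0,0,0,-0.097,0.7],[-13,4,0,0,0,-0.097,0.7],[-13,4,0,0,0,-0.097,0.7],[-13,4,0,0,0,-0.097,0.7],[-13,4,0,0,0,-0.097,0.7],[0,0,0,0,0,0,0.7],[0,0,0,0,0,0,0.7]]

```text
t: 39.75
ee_pos: [0.4632, 0.3027, 0.1749]
tcp_rot: [0.0, 0.986, 0.165, -0.0]
wrist_force: [0.4, 0.4, 0.1]
gripper_width: 0.698
gripper_force: 0.0
```

```bash
python3 -c "
from fit import *
look('p6',(.4595,.3013,3.4733))"
```

```text
t 39.8 block [0.4591 0.3001 3.4735] cost 0.035 area 3368 green/red px 0 1202
tcp [0.4636 0.3027 0.175 ] phi -1.239 move mm [-0.8 -1.2] dz to .038 -137.0 turn 0.0
```

step_arm:
  targets:
    - [[-1,-1,-35,0,0,0,0.7],[0,0,-35,0,0,0,0.7],[0,0,-35,0,0,0,0.7],[0,0,-20,0,0,0,0.7],[0,0,-10,0,0,0,0.7],[0,0,0,0,0,0,0.3],[0,0,0,0,0,0,0.3],[0,0,0,0,0,0,0.3],[0,0,0,0,0,0,0.3],[0,0,0,0,0,0,0.3]]

```text
t: 40.8
ee_pos: [0.4626, 0.302, 0.041]
tcp_rot: [-0.0, 0.987, 0.164, 0.001]
wrist_force: [-0.3, -0.3, -0.6]
gripper_width: 0.459
gripper_force: 50.7
```

step_arm:
  targets:
    - [[0,0,30,0,0,0,0.3],[0,0,40,0,0,0,0.3],[0,0,20,0,0,0,0.3],[13,2,0,0,0,0.097,0.3],[13,2,0,0,0,0.097,0.3],[13,2,0,0,0,0.097,0.3],[13,2,0,0,0,0.097,0.3],[13,2,0,0,0,0.097,0.3],[13,2,0,0,0,0.097,0.3],[13,2,0,0,0,0.097,0.3],[13,2,0,0,0,0.097,0.3],[13,2,0,0,0,0.097,0.3],[13,2,0,0,0,0.097,0.3],[12,1,0,0,0,0.097,0.3],[12.5,1,0,0,0,0.095,0.3],[0,0,0,0,0,0,0.3],[0,0,0,0,0,0,0.3]]

```text
t: 42.5
ee_pos: [0.6163, 0.3236, 0.1303]
tcp_rot: [-0.0, 0.736, 0.677, -0.0]
wrist_force: [-0.9, -0.1, -0.5]
gripper_width: 0.461
gripper_force: 50.6
```

```bash
python3 -c "
from fit import *
inhand('n11',1)"
```

```text
t 42.55 tcp [0.616  0.3237 0.1303] phi -0.083 w 0.46 F [-0.3 -0.6 -0.2] band from tcp mm [0.4 2.5 0. ]
```

step_arm:
  targets:
    - [[0,0,-30,0,0,0.004,0.3],[0,0,-30,0,0,0,0.3],[0,0,-15,0,0,0,0.3],[0,0,-7,0,0,0,0.3],[0,0,-3,0,0,0,0.3],[0,0,0,0,0,0,0.3]]

```text
t: 43.15
ee_pos: [0.617, 0.324, 0.0459]
tcp_rot: [0.0, 0.734, 0.68, 0.0]
wrist_force: [-0.7, 0.4, -0.5]
gripper_width: 0.459
gripper_force: 50.7
```

step_arm:
  targets:
    - [[0,0,0,0,0,0,0.7],[0,0,0,0,0,0,0.7],[0,0,0,0,0,0,0.7],[0,0,0,0,0,0,0.7],[0,0,40,0,0,0,0.7],[0,0,40,0,0,0,0.7],[0,0,50,0,0,0,0.7],[0,0,0,0,0,0,0.7]]

```text
t: 43.95
ee_pos: [0.62, 0.3253, 0.1826]
tcp_rot: [0.002, 0.733, 0.68, 0.005]
wrist_force: [0.8, 0.8, -0.4]
gripper_width: 0.702
gripper_force: 0.0
```

```bash
python3 - <<'E'
from fit import *
shot('wrist','n12');s,e,phi=tcp();print(s['t'],e,phi,s['gripper_width'])
check('n12',(.6163,.3196),1)
E
```

```text
44.0 [0.61869858 0.32471922 0.17939938] -0.07598416497772909 0.7014943309656705
band area 1175 wh [53 23] offset from nest mm [0.8 7.2]
```

All six are placed. Going back to the cover's handle.

step_arm:
  targets:
    - [[-1,-29,0,0,0,0.015,1],[-1,-29,0,0,0,0.015,1],[-1,-29,0,0,0,0.015,1],[-1,-29,0,0,0,0.015,1],[-1,-29,0,0,0,0.015,1],[-1,-29,0,0,0,0.015,1],[0,-29,0,0,0,0.015,1],[0,-29,0,0,0,0.015,1],[0,-29,0,0,0,0.015,1],[0,-30,0,0,0,0.015,1],[0,-30,0,0,0,0.01,1],[0,0,0,0,0,0,1],[0,0,0,0,0,0,1]]

```text
t: 45.3
ee_pos: [0.6103, 0.0023, 0.1746]
tcp_rot: [-0.001, 0.677, 0.736, -0.0]
wrist_force: [0.6, -0.3, -0.1]
gripper_width: 0.999
gripper_force: 0.0
```

```bash
python3 - <<'E'
from fit import *
shot('wrist','k1');shot('scene','s4');s,e,phi=tcp();print(s['t'],e,phi)
im=cv2.imread('pics/k1.png').astype(int);u=proj('k1',(.611,.003,.099));print(u)
# dark bar on yellow: rows through the bar
for r in range(int(u[1])-50,int(u[1])+60,10):
    c=np.nonzero(im[r,230:340].max(1)<70)[0]+230
    if len(c): print(r,c.min(),c.max(),at('k1',(c.mean(),r),.099)[:2].round(4))
check('s4',(.624,-.192));check('s4',(.624,-.254));check('s4',(.624,-.316))
a=cv2.imread('pics/s4.png')[130:330,120:420];b=cv2.imread('pics/k1.png')
cv2.imwrite('pics/c2.png',np.hstack([cv2.resize(a,(450,300)),cv2.resize(b,(350,300))]))
E
```

```text
45.4 [0.61047988 0.00347262 0.17480776] 0.08412272931543319
[287.1143585 231.9646937]
181 278 296 [0.6083 0.0346]
191 278 295 [0.6085 0.0286]
201 278 295 [0.609  0.0225]
211 278 295 [0.6095 0.0163]
221 278 295 [0.61 0.01]
231 278 295 [0.6106 0.0036]
241 278 295 [ 0.6111 -0.0029]
251 278 295 [ 0.6117 -0.0096]
261 278 295 [ 0.6122 -0.0164]
271 279 295 [ 0.6131 -0.0233]
281 279 294 [ 0.6134 -0.0304]
band area 110 wh [14 18] offset from nest mm [10.1  6.6]
band area 121 wh [14 20] offset from nest mm [11.2 -5.9]
band area 135 wh [14 20] offset from nest mm [11.3 -5.9]
```

View pics/c2.png

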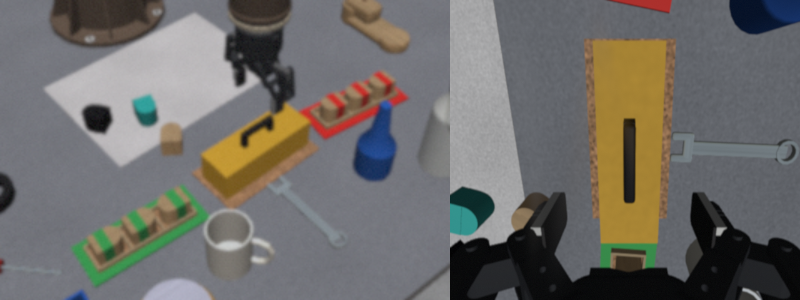

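All six blocks sit in their nests (three green at left, three red at right), and the cover stands on the mat. The bar is at x 0.6107, right under the gripper. I grip it now.

step_arm:
  targets:
    - [[0,1,-30,0,0,0,1],[0,0,-25,0,0,0,1],[0,0,-12,0,0,0,1],[0,0,-6,0,0,0,1],[0,0,0,0,0,0,0],[0,0,0,0,0,0,0],[0,0,0,0,0,0,0],[0,0,0,0,0,0,0],[0,0,0,0,0,0,0],[0,0,0,0,0,0,0],[0,0,0,0,0,0,0]]
  grip_force: 80

```text
t: 46.5
ee_pos: [0.6109, 0.0037, 0.103]
tcp_rot: [0.0, 0.677, 0.736, 0.0]
wrist_force: [-3.0, -0.0, 7.6]
gripper_width: 0.12
gripper_force: 78.5
```

step_arm:
  targets:
    - [[0,0,10,0,0,0,0],[0,0,20,0,0,0,0],[0,0,25,0,0,0,0],[0,0,20,0,0,0,0],[0,0,0,0,0,0,0],[0,0,0,0,0,0,0]]

```text
t: 47.1
ee_pos: [0.6107, 0.0038, 0.1775]
tcp_rot: [0.0, 0.677, 0.736, 0.0]
wrist_force: [-0.7, 0.2, -2.9]
gripper_width: 0.12
gripper_force: 78.7
```

```bash
python3 -c "
from fit import *
s,e,phi=tcp();print(s['t'],e,phi,s['gripper_width'],s['wrist_force'])"
```

```text
47.1 [0.61072329 0.00376852 0.17747112] 0.08398360501950286 0.12044094578310403 [-0.65569413  0.22282544 -2.91826526]
```

step_arm:
  targets:
    - [[1,-20,0,0,0,-0.006,0],[1,-20,0,0,0,-0.006,0],[1,-20,0,0,0,-0.006,0],[1,-20,0,0,0,-0.006,0],[1,-20,0,0,0,-0.006,0],[1,-20,0,0,0,-0.006,0],[1,-20,0,0,0,-0.006,0],[1,-20,0,0,0,-0.006,0],[1,-20,0,0,0,-0.006,0],[1,-20,0,0,0,-0.006,0],[1,-20,0,0,0,-0.006,0],[1,-20,0,0,0,-0.006,0],[1,-18,0,0,0,-0.005,0],[0,0,0,0,0,0,0],[0,0,0,0,0,0,0],[0,0,0,0,0,0,0]]

```text
t: 48.7
ee_pos: [0.6237, -0.2539, 0.1772]
tcp_rot: [-0.0, 0.705, 0.71, 0.0]
wrist_force: [-0.3, 0.2, -2.5]
gripper_width: 0.124
gripper_force: 78.6
```

```bash
python3 - <<'E'
from fit import *
shot('scene','s5');shot('wrist','k2');shot('top','t5');s,e,phi=tcp();print(s['t'],e,phi,s['gripper_width'],s['wrist_force'])
for f in('s5','t5'):
    u=proj(f,(.59,-.22,.139));m=mask(f,'yellow',u);z=e[2]-.099
    print(f,None if m is None else (m.sum(),fit(COVER,[(f,m)],(.624,-.254,.007),z)))
E
```

```text
48.85 [ 0.62382206 -0.25360756  0.17737718] 0.007790208414791611 0.12188831093683905 [ 0.51664641  0.18372975 -3.13796734]
s5 None
t5 None
```

```bash
python3 - <<'E'
from fit import *
im=cv2.imread('pics/k2.png').astype(int);y=((im[...,2]-im[...,0])>45)&((im[...,1]-im[...,0])>25)
for c in (250,270,300,320):
    r=np.nonzero(y[:300,c])[0]; print(c,r.min() if len(r) else None, at('k2',(c,r.min()-.5),.141)[:2].round(4) if len(r) else '')
for r in (60,120,160):
    c=np.nonzero(y[r,150:420])[0]+150; print(r,[at('k2',(q,r),.141)[:2].round(4) for q in(c.min()-.5,c.max()+.5)] if len(c) else '')
E
```

```text
250 0 [ 0.6085 -0.1388]
270 0 [ 0.6165 -0.1388]
300 0 [ 0.6285 -0.1387]
320 0 [ 0.6365 -0.1386]
60 [array([ 0.5869, -0.1613]), array([ 0.6589, -0.1607])]
120 [array([ 0.587 , -0.1856]), array([ 0.6591, -0.185 ])]
160 [array([ 0.5872, -0.2032]), array([ 0.6591, -0.2027])]
```

```bash
python3 - <<'E'
from fit import *
im=cv2.imread('pics/k2.png').astype(int);print('pred row',proj('k2',(.623,-.151,.141)))
for c in(260,310): print([(r,*im[r,c]) for r in range(10,60,3)])
E
```

```text
pred row [286.01176781  33.5805956 ]
[(10, np.int64(63), np.int64(85), np.int64(110)), (13, np.int64(111), np.int64(107), np.int64(107)), (16, np.int64(124), np.int64(118), np.int64(115)), (19, np.int64(123), np.int64(117), np.int64(115)), (22, np.int64(122), np.int64(117), np.int64(114)), (25, np.int64(121), np.int64(116), np.int64(114)), (28, np.int64(121), np.int64(115), np.int64(112)), (31, np.int64(124), np.int64(118), np.int64(116)), (34, np.int64(124), np.int64(119), np.int64(116)), (37, np.int64(99), np.int64(130), np.int64(147)), (40, np.int64(60), np.int64(146), np.int64(184)), (43, np.int64(60), np.int64(146), np.int64(184)), (46, np.int64(61), np.int64(147), np.int64(185)), (49, np.int64(61), np.int64(147), np.int64(185)), (52, np.int64(60), np.int64(147), np.int64(186)), (55, np.int64(60), np.int64(147), np.int64(186)), (58, np.int64(60), np.int64(147), np.int64(186))]
[(10, np.int64(120), np.int64(114), np.int64(111)), (13, np.int64(119), np.int64(112), np.int64(109)), (16, np.int64(126), np.int64(119), np.int64(116)), (19, np.int64(129), np.int64(122), np.int64(118)), (22, np.int64(121), np.int64(115), np.int64(112)), (25, np.int64(118), np.int64(112), np.int64(108)), (28, np.int64(121), np.int64(114), np.int64(111)), (31, np.int64(120), np.int64(114), np.int64(110)), (34, np.int64(122), np.int64(116), np.int64(112)), (37, np.int64(98), np.int64(130), np.int64(146)), (40, np.int64(57), np.int64(145), np.int64(184)), (43, np.int64(59), np.int64(147), np.int64(185)), (46, np.int64(59), np.int64(148), np.int64(186)), (49, np.int64(59), np.int64(148), np.int64(186)), (52, np.int64(60), np.int64(148), np.int64(186)), (55, np.int64(60), np.int64(149), np.int64(187)), (58, np.int64(60), np.int64(148), np.int64(187))]
```

The cover is about 1 mm low in y. I correct that and lower it.

step_arm:
  targets:
    - [[0.5,1,-15,0,0,0,0],[0,0,-20,0,0,0,0],[0,0,-15,0,0,0,0],[0,0,-10,0,0,0,0],[0,0,-5,0,0,0,0],[0,0,-5,0,0,0,0],[0,0,0,0,0,0,0]]

```text
t: 49.55
ee_pos: [0.6242, -0.2532, 0.1069]
tcp_rot: [-0.0, 0.705, 0.71, -0.0]
wrist_force: [-0.4, 0.3, -3.0]
gripper_width: 0.118
gripper_force: 78.6
```

step_arm:
  targets:
    - [[0,0,-2,0,0,0,0],[0,0,-1.5,0,0,0,0],[0,0,0,0,0,0,0]]

```text
t: 49.85
ee_pos: [0.6244, -0.2533, 0.104]
tcp_rot: [0.0, 0.705, 0.71, 0.0]
wrist_force: [-0.2, -1.1, -2.5]
gripper_width: 0.119
gripper_force: 78.6
```

step_arm:
  targets:
    - [[0,0,-1,0,0,0,0],[0,0,0,0,0,0,0]]

```text
t: 50.05
ee_pos: [0.6244, -0.2533, 0.104]
tcp_rot: [0.0, 0.705, 0.71, 0.0]
wrist_force: [-4.9, 2.1, 10.8]
gripper_width: 0.123
gripper_force: 80.5
```

step_arm:
  targets:
    - [[0,0,0,0,0,0,1],[0,0,0,0,0,0,1],[0,0,0,0,0,0,1],[0,0,0,0,0,0,1],[0,0,0,0,0,0,1],[0,0,0,0,0,0,1],[0,0,30,0,0,0,1],[0,0,40,0,0,0,1],[0,0,40,0,0,0,1],[-20,0,40,0,0,0,1],[-30,40,0,0,0,0,1],[-30,40,0,0,0,0,1],[-30,40,0,0,0,0,1],[-30,40,0,0,0,0,1],[0,0,0,0,0,0,1],[0,0,0,0,0,0,1]]

```text
t: 51.65
ee_pos: [0.4841, -0.0925, 0.2533]
tcp_rot: [0.0, 0.704, 0.71, 0.0]
wrist_force: [0.4, 0.0, 1.1]
gripper_width: 1.001
gripper_force: 0.0
```

```bash
python3 - <<'E'
from fit import *
shot('scene','s6');shot('top','t6');s,e,phi=tcp();print(s['t'],e,s['wrist_force'])
# cover and plate from views
for f,px in(('s6',proj('s6',(.60,-.22,.067))),('t6',proj('t6',(.60,-.22,.067)))):
    m=mask(f,'yellow',px);print(f,None if m is None else (m.sum(),[fit(COVER,[(f,m)],(.624,-.254,.007),z) for z in(.004,.014)]))
a=cv2.imread('pics/s6.png')[130:330,120:420];b=cv2.imread('pics/t6.png')[140:290,145:415]
cv2.imwrite('pics/c3.png',np.hstack([cv2.resize(a,(450,300),interpolation=2),cv2.resize(b,(350,300),interpolation=2)]))
E
```

```text
51.75 [ 0.48511168 -0.09370581  0.25310619] [0.21304341 0.67003972 0.07542827]
s6 (np.uint64(5467), [(array([ 0.62535568, -0.25382143,  0.00657633]), np.float64(0.4065820055773208)), (array([ 0.63213375, -0.25598628,  0.00302105]), np.float64(0.41031118206462536))])
t6 None
```

View pics/c3.png

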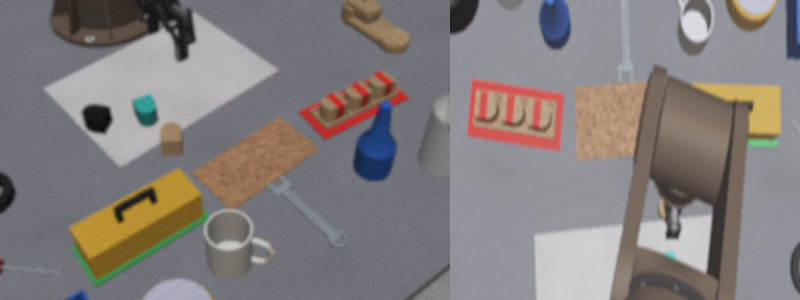

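The cover is seated square on the green plate, with contact felt at TCP height 0.104 m as predicted. All reds are in their nests and nothing else has moved. Handing in.

```bash
python3 -c "
from cell import manip
print(manip.job_done())"
```

```text
the job is handed in; nothing more can be done
None
```

The job is done and handed in at about 52 s: three green blocks in the green tray, three red blocks in the red tray, the cover back on the green plate, and the plain block and bystanders left where they were.

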